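Clamp the plate in its nest and check its two taught points

TASK

Check the taught points of the well plate in the pipetting nest. First push the nest's cam lever fully closed with a fingertip, so that its cam slides the plate home against the end stops. Then point the fingertips at well A1, the corner well at the bevelled corner of the nest, from a centimetre or two above it, and hold there for two seconds; go on to well H12, the corner well diagonally opposite, point at it in the same way and finish there, still pointing. Never touch the plate itself, lift nothing, and leave the things around the nest where they are.

Things in the scene. Friction and masses are not known exactly. Their poses are not given: they have to be found in the camera images.
- nest: Plate nest fixed to the bench: dark steel base x -50 to +50, y -108 to +74 mm, top face 10 mm above the bench. Origin on the bench under the plate's centre when the plate is home; +y points to the two end stops (faces at y = +54 mm). The -x, +y corner is bevelled (marks A1). Stops and side guides rise 8 mm above the base; the lever is at the -y end, its stop pin (10 mm high) at x -40, y -69 mm.
- cam_lever (a joint): Lever angle in rad: 0 = open, arm along the nest's -y, away from the plate; 1.57 = fully closed, arm along the nest's -x, at its stop. It closes clockwise seen from above, about the vertical through lever_pivot. It needs about 1 to 2 N at the paddle and stays where left. Starts at 0 to 0.3. Closing, the eccentric cam pushes the plate along +y, home.
- lever_pivot (a point): Centre of the lever's pivot screw, 21.5 mm above the bench, at x = 0, y = -78 mm of the nest.
- lever_paddle (a point): Centre of the lever's black paddle, 55 mm out from the pivot and 21.5 mm above the bench. The paddle is 34 mm long along the arm, 13 mm thick and 21 mm tall (11 to 32 mm above the bench). Push on its flat side.
- well_plate: The white 96-well plate lying loose in the nest, 74 x 108 mm, 14 mm tall, its top 24 mm above the bench. Origin at the centre of its underside, +y toward the end stops like the nest's. At the start it lies 3 to 5 mm short of the stops; home, its origin is at y = 0 of the nest.
- well_a1 (a point): Middle of the mouth of well A1, on the plate's top face: x = -29.4, y = +46.2 mm in the plate's frame, next to the bevelled corner of the nest. Wells are 8.4 mm apart, 12 along y and 8 along x.
- well_h12 (a point): Middle of the mouth of well H12, on the plate's top face: x = +29.4, y = -46.2 mm in the plate's frame, the corner well diagonally opposite A1, at the lever's end.
- tube_rack: Bystander: grey open microtube rack with three tubes, 38 x 110 mm, about 45 mm high with its tubes, standing behind the nest. Origin at the centre of its underside.
- timer: Bystander: lab timer, 62 x 62 x 20 mm, in front of the nest. Origin at the centre of its underside.
- marker: Bystander: pen, 12 x 125 x 11 mm, lying to the left of the nest. Origin at the centre of its underside.
- spare_plate: Bystander: a second white 96-well plate of the same kind lying directly on the bench to the right, not in the nest. Not the one to point at. Origin at the centre of its underside.
- petri_2: Bystander: upper one of two stacked petri dishes, 58 mm across, stack 30 mm high, left of the nest. Origin at the centre of its underside.
There are look-alikes about, which are no part of the job. Leave any orange look-alike of the well_plate alone.

How it is judged:
By the outcome, as a careful person would: the job done as asked, in the order asked, and still so for the second after the job is handed in, with the robot touching nothing.
It also fails if it takes over 48 s, if anything falls off the work surface, if the arm or the gripper's body presses on something with over 40 N, if the wrist force passes 120 N, or if a joint passes its speed limit or range.

ROBOT

A 7-joint arm with a two-finger parallel gripper is mounted at the origin on a cart in front of the work surface, level with it; the furniture and walls round the work are solid. World frame = base frame: x ahead of the robot, y to its left, z up, the work surface at z = 0. Lengths are in mm, angles in rad, forces in N, time in s.
With the tool pointing down it reaches from about 400 to 900 mm from the base axis. Payload 5.6 kg.
Tool frame: the origin (TCP) lies between the finger pads; the fingertips stand 8 mm ahead of it and the grasp point (between the pads) lies 11 mm behind it; z points along the fingers, y is the direction in which the jaws open and shut (so a half turn about z gives the same grasp; the last joint's range is limited). The gripper opens to 92 mm and grips with 3 to 60 N. Pads are 20 mm wide; open, the fingers measure 128 mm over their backs; the gripper's body (75 mm by 189 mm) begins 69 mm behind the grasp point.
Start: joints at [-1.192, 0.468, -0.012, 1.603, 0.006, 1.071, -0.056], TCP at [266.152, 593.019, 222.592] pointing down, gripper open.
Joint ranges: [-2.53, 2.53], [-0.31, 2.02], [-1.57, 1.55], [0.28, 2.44], [-1.29, 4.43], [0.15, 1.84], [-2.92, 2.92]. Speed limits (rad/s): [2.57, 2.57, 3.14, 3.14, 3.14, 3.14, 3.14].

INTERFACE

Orientations are given as a 3x3 rotation matrix whose columns are the frame's x, y, z axes.
In Python, from workcell import arm, eyes gives the robot as it stands.
- The arm moves only by the tool drive_tool, never from a script. Its argument "series" is text: rows parted by semicolons, each of 6 numbers parted by spaces: the shift along the tool's x, y, z in m, then the turn, a rotation vector about the tool's x, y, z in degrees. In form: x y z wx wy wz; .... A call has 1 to 12 rows; each row shifts and turns the pose as measured when the row begins, along the tool's axes as they then stand; what a row does not reach is not made up. A row lasts 1/8 s, in which the tool goes at most 62.5 mm and 10.7 degrees, less where a joint would pass 70% of its speed; a pose out of reach is approached as far as the arm can. A call with a gripper value outside its range is refused whole. "jaw" is the gripper command: -1 is fully open, 1 is shut, values between are in proportion, set as the call begins (left out, the last holds). The fingers move at their own pace and stop on an object; the grip force is fixed at half the most. Time passes only in rows, so rows that do not move let the fingers close. It gives the time, the measured TCP pose, the force and the opening at its end, in the units of the state.
- arm.get_obs(): the state, without advancing time (a new reading comes with each control period).
- eyes.grab_frame(name): name is "scene" or "top"; returns a dict with "frame" (480x640x3 uint8, red, green, blue), "mtx" (3x3 intrinsics, pixels), "position" and "orientation" of the camera in the world. Camera axes: x right, y down, z forward; pixel columns grow to the right and rows downward; lengths in mm; the calibration is good to about 2 mm. A picture is of the moment at which its call begins. There is no depth.
- arm.job_done(): hands the job in, once; it reports no verdict.
The state is a dict: "clock": time; "joints": joint angles; "joint_vel": joint speeds; "tau": joint torques, N m; "tool_pos": TCP position; "ee_rot": TCP orientation; "ft_force": force on the tool from outside, world axes, zero at the start; "torque": the same for the moment, N m; "opening": opening from 0.0 (shut) to 1.0 (fully open).
Only numpy, scipy, OpenCV 4.12 (cv2) and the standard library are available. Lean on these libraries where they do the work, as an engineer would, in place of code of your own. Each camera call takes 0.05 s, during which the arm holds its last target. There are 200 camera calls.

## Working session

There is one attempt and no reset: what is moved stays moved. The work goes in short steps, Python scripts to look and compute and a tool call to move; the robot and the scene stay as the last step left them, time stands still between calls to the robot, and variables do not carry over. Pictures are saved under pics/ and viewed, about 8 in all and at most 12, crops included, and the job is handed in when it is done.

Besides the shell and the picture viewer there is one more tool, called after "Emit:" in YAML: its name, and indented under it one key for each argument. drive_tool: Moves the arm, as the interface text tells. Its arguments: {"type":"object","properties":{"series":{"type":"string"},"jaw":{"type":"number"}},"required":["series"]}

```bash
mkdir -p pics; ls
cat > h.py <<'E'
import numpy as np, cv2
from workcell import arm, eyes
def grab(name,fn=None):
    f=eyes.grab_frame(name)
    if fn: cv2.imwrite('pics/'+fn,cv2.cvtColor(f['frame'],cv2.COLOR_RGB2BGR))
    return f
def ray(f,u,v,z):
    R=np.array(f['orientation']);p=np.array(f['position'])
    d=R@np.linalg.inv(np.array(f['mtx']))@np.array([u,v,1.])
    return p+d*(z-p[2])/d[2]
def proj(f,P):
    R=np.array(f['orientation']);p=np.array(f['position'])
    q=np.array(f['mtx'])@(R.T@(np.array(P,float)-p)); return q[:2]/q[2]
E
python3 - <<'E'
from h import *
for n in('scene','top'):
    f=grab(n,n+'1.png');print(n,f['position'],np.round(f['orientation'],3).tolist(),f['mtx'])
o=arm.get_obs();print(o['tool_pos'],o['ee_rot'],o['clock'],o['opening'])
E
```

```text
pics
scene [ 100.74303317 1280.96837169  811.64896467] [[-0.914, -0.224, 0.337], [-0.405, 0.503, -0.764], [0.001, -0.835, -0.55]] [[534.27614767   0.         315.35542288]
 [  0.         534.27614767 243.5629382 ]
 [  0.           0.           1.        ]]
top [ 453.05640501  233.91825365 1083.38610818] [[-0.009, -0.996, 0.093], [-1.0, 0.011, 0.022], [-0.023, -0.093, -0.995]] [[492.90903397   0.         322.60423944]
 [  0.         492.90903397 233.44566682]
 [  0.           0.           1.        ]]
[265.96401808 592.54993658 221.74880426] [[-9.12322808e-01  4.09471391e-01 -5.23538985e-04]
 [ 4.09471705e-01  9.12321612e-01 -1.48293060e-03]
 [-1.29581725e-04 -1.56728581e-03 -9.99998763e-01]] 0.1 1.0001100537205796
```

View pics/scene1.png

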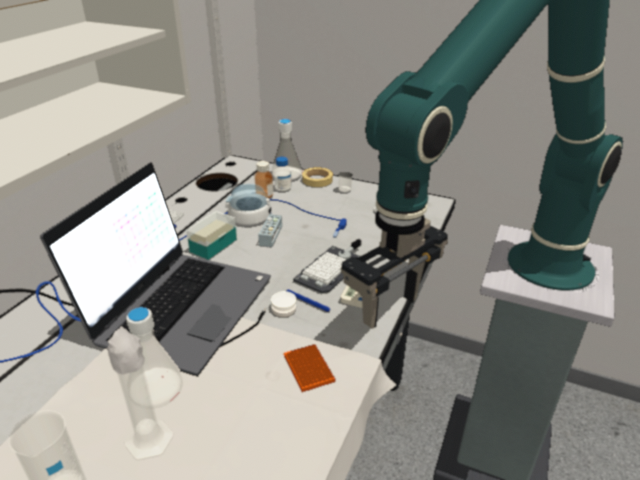

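View pics/top1.png

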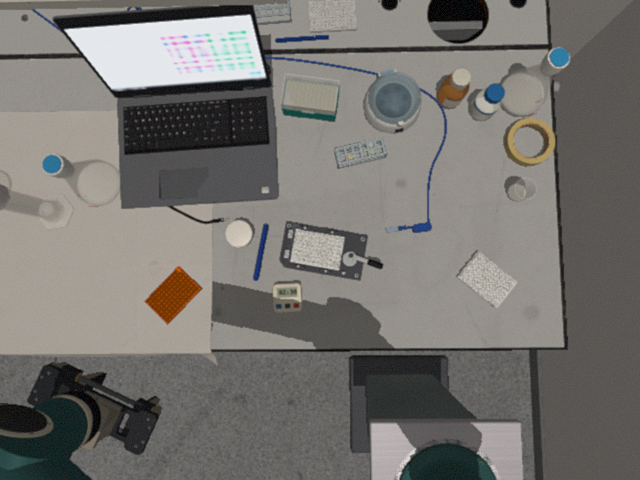

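The scene view shows the arm on the right and the nest at about (325,270). In the top view the nest is at (325,250) with its lever on the right at (350-380,262). There are three candidate plates in the top view: white in the dark nest (320,248), white on the bench (487,278) and orange (173,294). The one in the nest fits the description. I'll confirm it in a crop.

Run:
```python
from h import *
im=cv2.imread('pics/top1.png')[212:292,272:392]
cv2.imwrite('pics/crop1.png',cv2.resize(im,None,fx=6.5,fy=6.5,interpolation=cv2.INTER_CUBIC))
f=grab('top')
for z in(0,10,24):print(z,ray(f,325,250,z))
print(proj(f,[0,0,0]))
```

```text
0 [518.06911979 253.14909127   0.        ]
10 [517.46903166 252.97158449  10.        ]
24 [516.62890827 252.723075    24.        ]
[448.35792678 496.14443494]
```

View pics/crop1.png

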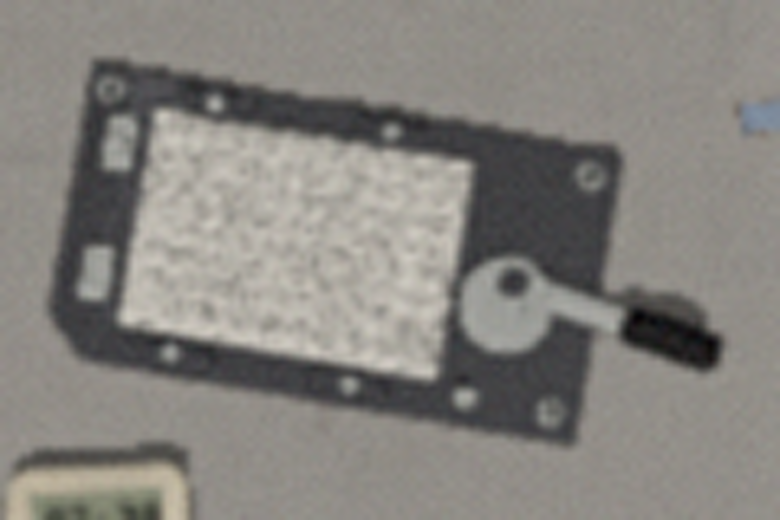

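The crop confirms it. The plate sits in the dark nest, with the bevel at crop (60,330), lower left (the A1 corner). The stops are on the left, the pivot at (515,283), the paddle at (670,335) and the stop pin at (465,398). Next I fit the nest pose from these points.

```bash
cat >> h.py <<'E'
def fit2d(N,W):
    N=np.array(N,float);W=np.array(W,float);n0=N.mean(0);w0=W.mean(0)
    a=N-n0;b=W-w0
    th=np.arctan2((a[:,0]*b[:,1]-a[:,1]*b[:,0]).sum(),(a*b).sum())
    R=np.array([[np.cos(th),-np.sin(th)],[np.sin(th),np.cos(th)]])
    t=w0-R@n0; return th,R,t,(b-a@R.T)
E
python3 - <<'E'
from h import *
f=grab('top')
c2p=lambda x,y:((x+.5)/6.5-.5+272,(y+.5)/6.5-.5+212)
pts=[(50,74,10,95,60),(50,-108,10,620,148),(-50,-108,10,575,440),(0,-78,24,515,283),(-40,-69,20,465,398)]
N=[p[:2] for p in pts];W=[ray(f,*c2p(*p[3:]),p[2])[:2] for p in pts]
th,R,t,res=fit2d(N,W);print('click',th,t,res.round(1).tolist())
# contour-based: dark mask edges
g=f['frame'].astype(int);m=((g.max(2)<95)).astype(np.uint8)
m[:, :272]=0;m[:,392:]=0;m[:212]=0;m[292:]=0
m=cv2.morphologyEx(m,cv2.MORPH_OPEN,np.ones((3,3)))
cs,_=cv2.findContours(m,cv2.RETR_EXTERNAL,cv2.CHAIN_APPROX_NONE);c=max(cs,key=cv2.contourArea)
print(cv2.contourArea(c),cv2.minAreaRect(c))
for n,z,u,v in[('pivot',24,515,283),('paddle',32,672,334)]:print(n,ray(f,*c2p(u,v),z))
P=[ray(f,*c2p(*q),24)[:2] for q in[(155,110),(475,158),(437,380),(118,327)]]
print('plate c in nest',[(R.T@(p-t)).round(1).tolist() for p in P],(R.T@(np.mean(P,0)-t)))
# predicted scene-view positions for check
s=grab('scene')
for n in[(50,74),(50,-108),(-50,-108),(-50,50)]:
    print(n,proj(s,np.r_[R@n+t,10]))
im=cv2.cvtColor(s['frame'],cv2.COLOR_RGB2BGR)
im=cv2.resize(im[225:325,275:400],None,fx=6,fy=6,interpolation=cv2.INTER_CUBIC)
cv2.imwrite('pics/crop2.png',im)
o=arm.get_obs();print(o['tool_pos'],o['joints'])
E
```

```text
click -0.17848515524092792 [520.08700812 274.85502059] [[0.1, -1.2], [0.6, 1.4], [1.5, 0.3], [-1.2, -0.7], [-1.1, 0.3]]
439.5 ((349.04803466796875, 242.7360076904297), (34.16712188720703, 22.181795120239258), 10.30484676361084)
pivot [505.05535995 197.39841979  24.        ]
paddle [487.46116181 146.62473115  32.        ]
plate c in nest [[35.7, 48.6], [37.7, -59.1], [-36.9, -58.8], [-37.4, 48.1]] [-0.22756722 -5.29760321]
(50, 74) [291.14047827 279.04429289]
(50, -108) [330.86807068 245.42250534]
(-50, -108) [362.93056127 257.27009916]
(-50, 50) [330.34706947 288.14046114]
[266.0885384  592.77090502 222.14371023] [-1.19197756  0.46795172 -0.01157259  1.60307476  0.00599912  1.07143205
 -0.05630521]
```

View pics/crop2.png

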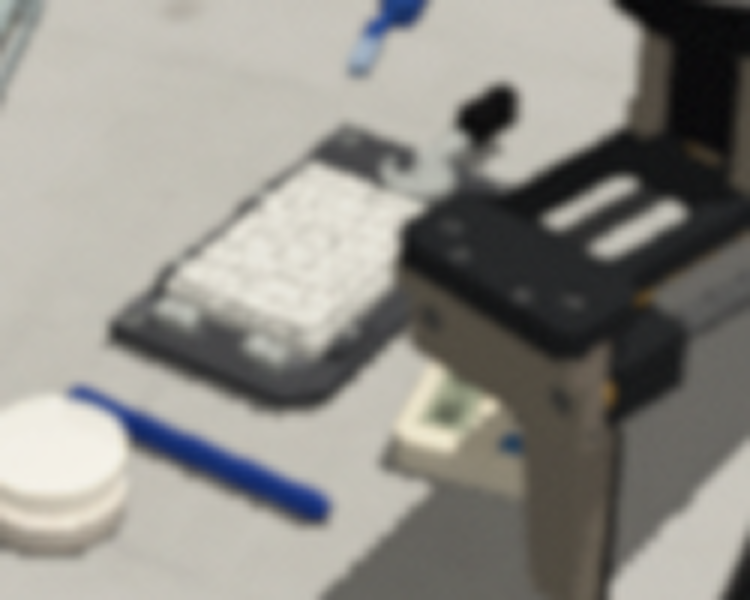

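The scene crop shows the nest with plate and lever. Its corners at crop (113,332) and (345,125) lie about 2-3 px from the prediction, so the two cameras disagree by roughly 4 mm. I'll refine this from nearer by. The lever is open about 0.15 rad. Moving off now at a safe height with jaws shut.

```bash
cat >> h.py <<'E'
TH=-0.1785; T=np.array([520.1,274.9])
def n2w(n,th=None,t=None):
    th=TH if th is None else th; t=T if t is None else t
    c,s=np.cos(th),np.sin(th); return np.array([[c,-s],[s,c]])@np.array(n,float)+t
def delta(n,ztip,push=None):
    """tool-frame shift (mm) from the present pose to nest point n with tip height ztip; turn (deg about tool z) so tool x = push angle of lever"""
    o=arm.get_obs();R=np.array(o['ee_rot']);p=np.array(o['tool_pos'])
    d=R.T@(np.r_[n2w(n),ztip+8]-p)
    x=R[:,0];turn=None
    if push is not None:
        pd=n2w([-np.cos(push),np.sin(push)],t=np.zeros(2))
        turn=-np.degrees(np.arctan2(x[0]*pd[1]-x[1]*pd[0],x[:2]@pd))
    print('t',round(o['clock'],2),'d',d.round(1),'turn',turn,'tcp',p.round(1),'tilt',R[:2,2].round(4),'F',np.round(o['ft_force'],1),'j',np.round(o['joints'],2))
def lev(th,r=55,gap=0,half=10):
    a=np.array([-np.sin(th),-np.cos(th)]);b=np.array([-np.cos(th),np.sin(th)])
    return np.array([0,-78])+a*r-b*(6.5+half+gap)
E
python3 -c "
from h import *
delta(lev(.155,gap=18),90,.155)"
```

```text
t 0.25 d [-419.9 -313.3  124.4] turn -5.065990171475385 tcp [266.1 592.8 222.1] tilt [-0.0003 -0.0008] F [ 0.8 -0.4  0. ] j [-1.19  0.47 -0.01  1.6   0.01  1.07 -0.06]
```

Emit:
drive_tool:
  series: "-0.035 -0.026 0 0 0 0; -0.035 -0.026 0 0 0 0; -0.035 -0.026 0 0 0 0; -0.035 -0.026 0 0 0 0; -0.035 -0.026 0 0 0 0; -0.035 -0.026 0 0 0 0; -0.035 -0.026 0 0 0 0; -0.035 -0.026 0 0 0 0; -0.035 -0.026 0 0 0 0; -0.035 -0.026 0 0 0 0; -0.035 -0.026 0 0 0 0; -0.035 -0.026 0 0 0 0"
  jaw: 1

```text
clock: 1.75
tool_pos: [527.9, 126.0, 221.6]
ee_rot: [[-0.916, 0.402, 0.0], [0.402, 0.916, 0.001], [0.0, 0.001, -1.0]]
ft_force: [-0.3, 0.1, -0.1]
opening: 0.004
```

```bash
python3 -c "
from h import *
delta(lev(.155,gap=18),40,.155)"
```

```text
t 1.75 d [  9.9   5.1 173.6] turn -4.591590958457032 tcp [527.9 126.  221.6] tilt [0.0002 0.0015] F [-0.3  0.1 -0.1] j [-0.47  0.29  0.21  1.88 -0.07  0.98  0.93]
```

Emit:
drive_tool:
  series: "0.005 0.002 0.04 0 0 -4; 0.005 0.002 0.04 0 0 0; 0 0 0.04 0 0 0; 0 0 0.04 0 0 0; 0 0 0.014 0 0 0; 0 0 0 0 0 0"

```text
clock: 2.5
tool_pos: [524.7, 129.3, 45.0]
ee_rot: [[-0.939, 0.343, 0.006], [0.343, 0.939, 0.002], [-0.005, 0.004, -1.0]]
ft_force: [-0.2, -0.2, 0.1]
opening: 0.0
```

```bash
python3 -c "
from h import *
delta(lev(.155,gap=18),20,.155)
s=grab('scene');t=grab('top')
im=cv2.resize(s['frame'][200:320,270:420],None,fx=5,fy=5,interpolation=cv2.INTER_CUBIC)
it=cv2.resize(t['frame'][200:310,255:415],None,fx=4,fy=4,interpolation=cv2.INTER_CUBIC)
cv2.imwrite('pics/crop3.png',im[:,:,::-1]);cv2.imwrite('pics/top3.png',it[:,:,::-1])
p=arm.get_obs()['tool_pos'];print('tip scene px',proj(s,[p[0],p[1],p[2]-8]))
"
```

```text
t 2.5 d [ 5.6  3.8 16.9] turn -0.9606273868749123 tcp [524.7 129.3  45. ] tilt [0.0065 0.0019] F [-0.2 -0.2  0.1] j [-0.43  0.54  0.15  2.   -0.14  0.61  1.04]
tip scene px [343.63390785 233.15746047]
```

View pics/crop3.png

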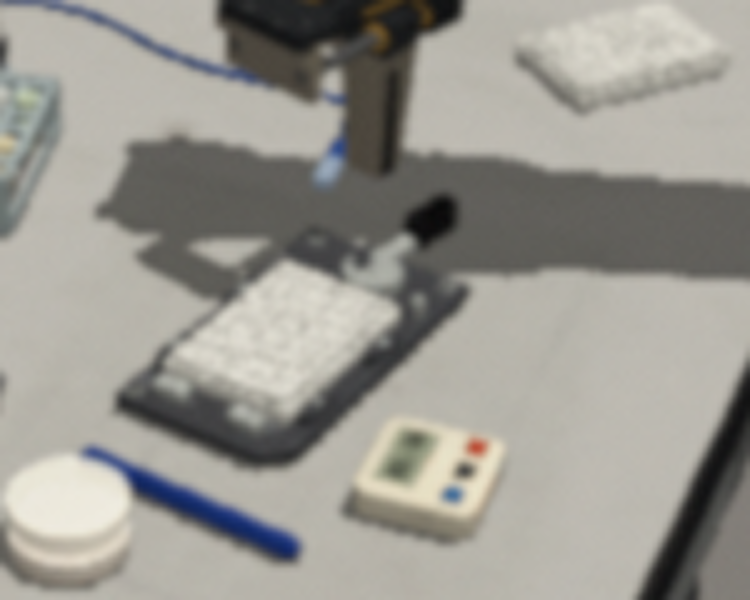

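The scene crop shows the whole nest. Its corners are at (118,402), (315,230) and (467,290), and the pin is at (418,298). The fingertip bottom is at about (372,165), next to the paddle at (432,222), and agrees with the arm pose to about 1 px. Refitting from this view.

Run:
```python
from h import *
s=grab('scene');t=grab('top')
cs=lambda x,y:((x+.5)/5-.5+270,(y+.5)/5-.5+200)
pts=[(50,74,10,118,400),(50,-108,10,315,228),(-50,-108,10,467,288),(-40,-69,20,418,298)]
W=[ray(s,*cs(*p[3:]),p[2])[:2] for p in pts]
th,R,tt,res=fit2d([p[:2] for p in pts],W);print('scene',th,tt,res.round(1).tolist())
# refine nest corners from dark mask line fits in both views with homography-free ray casting
for nm,f,box in(('scene',s,(290,240,368,296)),('top',t,(278,218,372,284))):
    g=f['frame'].astype(int);x0,y0,x1,y1=box
    m=np.zeros(g.shape[:2],np.uint8);m[y0:y1,x0:x1]=(g.max(2)<85)[y0:y1,x0:x1]
    ys,xs=np.nonzero(m)
    P=np.array([ray(f,a,b,10)[:2] for a,b in zip(xs,ys)])
    # in nest frame by present estimate: extreme edges
    c,sn=np.cos(TH),np.sin(TH);q=(P-T)@np.array([[c,-sn],[sn,c]])
    print(nm,len(q),'x',np.percentile(q[:,0],[1,99]).round(1),'y',np.percentile(q[:,1],[1,99]).round(1))
```

```text
scene -0.16209223997882344 [516.54471605 273.02393744] [[-1.1, 0.8], [-2.2, -1.6], [1.9, 2.6], [1.4, -1.8]]
scene 662 x [-53.2  48.3] y [-170.5   77.6]
top 1832 x [-48.5  82.6] y [-121.4   70.9]
```

View pics/top3.png

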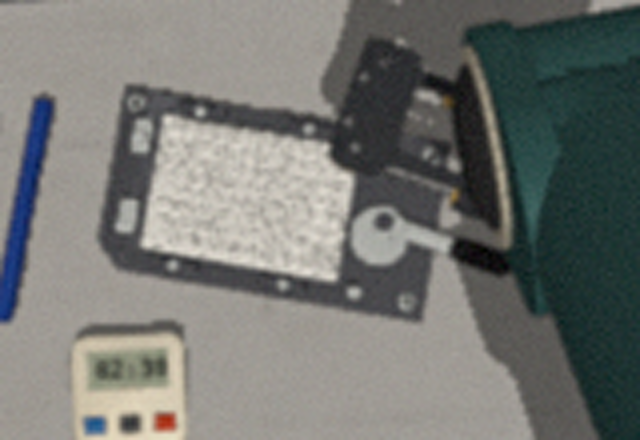

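The top crop shows the lever still open, and the gripper beside the paddle hitting nothing. The two views put the nest within ±2 mm of each other, so I take the mean: t=(518.5,274), θ=-0.172. Next I go down beside the paddle.

```bash
sed -i 's/^TH=.*/TH=-0.172; T=np.array([518.5,274.0])/' h.py; python3 -c "
from h import *
delta(lev(.155,gap=14),17,.155)"
```

```text
t 2.7 d [11.1  1.7 21.7] turn -1.3278628309879559 tcp [526.  129.8  46.8] tilt [0.0101 0.0032] F [ 0.8 -0.4  0.1] j [-0.43  0.53  0.15  2.   -0.14  0.6   1.04]
```

Emit:
drive_tool:
  series: "0.003 0.002 0.011 0 0 -1; 0.003 0 0.009 0 0 0; 0 0 0.002 0 0 0; 0 0 0 0 0 0"

```text
clock: 3.2
tool_pos: [521.9, 134.8, 25.0]
ee_rot: [[-0.946, 0.325, 0.013], [0.325, 0.946, 0.005], [-0.011, 0.009, -1.0]]
ft_force: [0.2, -0.5, 0.2]
opening: 0.006
```

```bash
python3 -c "
from h import *
delta(lev(.155,gap=0),17,.155)"
```

```text
t 3.2 d [19.4 -1.4 -0.2] turn -0.22444323153145615 tcp [521.9 134.8  25. ] tilt [0.0131 0.0045] F [ 0.2 -0.5  0.2] j [-0.43  0.57  0.14  2.01 -0.14  0.55  1.05]
```

Emit:
drive_tool:
  series: "0.008 0 0 0.4 0.5 0; 0.006 0 0 0 0 0; 0.0055 0 0 0 0 2; 0.0058 -0.0014 0 0 0 6; 0.0058 -0.0014 0 0 0 6; 0 0 0 0 0 0"

```text
clock: 3.95
tool_pos: [490.4, 143.7, 25.5]
ee_rot: [[-0.833, 0.553, 0.004], [0.553, 0.833, 0.001], [-0.003, 0.003, -1.0]]
ft_force: [0.4, 0.3, 0.7]
opening: 0.007
```

```bash
python3 -c "
from h import *
delta(lev(.40,gap=0),17,.40)"
```

```text
t 3.95 d [ 0.  -2.   0.5] turn -0.8250635017342327 tcp [490.4 143.7  25.5] tilt [0.004  0.0006] F [0.4 0.3 0.7] j [-0.52  0.54  0.21  2.08 -0.21  0.54  0.82]
```

Emit:
drive_tool:
  series: "0.0058 -0.0018 0 0 0 6; 0.0058 -0.0018 0 0 0 6; 0.0058 -0.0018 0 0 0 6; 0.0058 -0.0014 0 0 0 6; 0.0058 -0.0014 0 0 0 6; 0 0 0 0 0 0"

```text
clock: 4.7
tool_pos: [466.2, 157.7, 26.0]
ee_rot: [[-0.437, 0.899, 0.008], [0.899, 0.437, -0.0], [-0.004, 0.007, -1.0]]
ft_force: [0.3, 0.8, -0.8]
opening: 0.001
```

```bash
python3 -c "
from h import *
delta(lev(.93,gap=0),17,.93)
t=grab('top');cv2.imwrite('pics/top4.png',cv2.resize(t['frame'][200:310,255:415],None,fx=4,fy=4,interpolation=cv2.INTER_CUBIC)[:,:,::-1])
s=grab('scene');cv2.imwrite('pics/s4.png',cv2.resize(s['frame'][200:320,270:420],None,fx=5,fy=5,interpolation=cv2.INTER_CUBIC)[:,:,::-1])"
```

```text
t 4.7 d [ 1.1 -2.4  1. ] turn -0.9411259029871188 tcp [466.2 157.7  26. ] tilt [ 0.0083 -0.0001] F [ 0.3  0.8 -0.8] j [-0.68  0.53  0.35  2.13 -0.35  0.52  0.38]
```

View pics/s4.png

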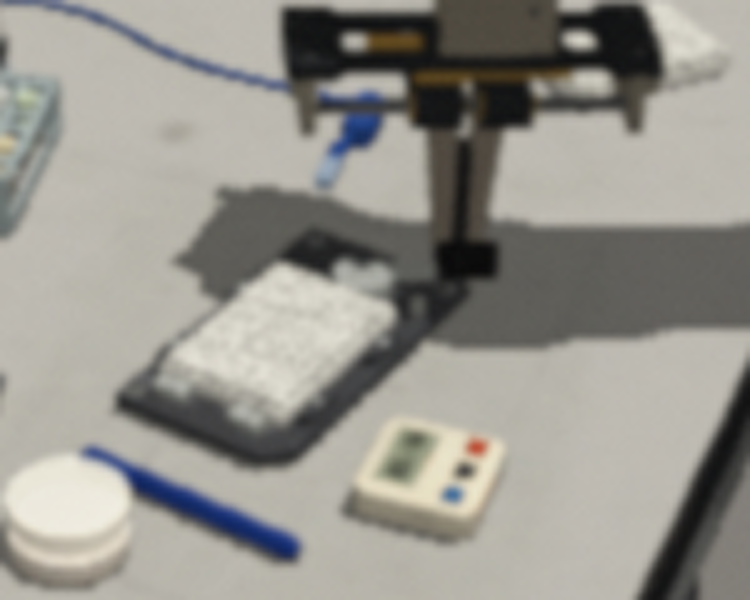

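The scene crop shows the fingertips behind the black paddle (467,260), with the lever swinging closed and the plate untouched. I keep pushing.

Emit:
drive_tool:
  series: "0.0058 -0.002 0.0005 0.4 0.2 6; 0.0058 -0.002 0.0005 0 0 6; 0.0058 -0.0018 0 0 0 6; 0.0058 -0.0014 0 0 0 6; 0.0058 -0.0014 0 0 0 6; 0 0 0 0 0 0"

```text
clock: 5.55
tool_pos: [452.4, 180.5, 25.4]
ee_rot: [[0.079, 0.997, 0.0], [0.997, -0.079, -0.0], [-0.0, 0.0, -1.0]]
ft_force: [-0.5, -0.4, -0.0]
opening: 0.004
```

```bash
python3 -c "
from h import *
delta(lev(1.57,gap=0),17,1.57)"
```

```text
t 5.55 d [ 9.3 -5.   0.4] turn 5.289261397448047 tcp [452.4 180.5  25.4] tilt [ 0.0003 -0.0003] F [-0.5 -0.4 -0. ] j [-0.85  0.55  0.49  2.14 -0.49  0.55 -0.08]
```

Emit:
drive_tool:
  series: "0.003 -0.002 0 0 0 2.5; 0.003 -0.002 0 0 0 2.5; 0.002 0 0 0 0 0; 0 0 0 0 0 0"

```text
clock: 6.05
tool_pos: [450.7, 187.3, 25.7]
ee_rot: [[0.158, 0.987, 0.001], [0.987, -0.158, -0.001], [-0.0, 0.002, -1.0]]
ft_force: [-0.1, 0.3, -1.0]
opening: 0.007
```

Emit:
drive_tool:
  series: "0.0015 0 0 0 0 0; 0.0015 0 0 0 0 0; 0 0 0 0 0 0"

```text
clock: 6.42
tool_pos: [450.8, 189.2, 25.6]
ee_rot: [[0.157, 0.988, 0.0], [0.988, -0.157, -0.001], [-0.001, 0.001, -1.0]]
ft_force: [-1.9, -0.3, 0.4]
opening: 0.007
```

```bash
python3 -c "
from h import *
delta(lev(1.57,gap=0),17,1.57);delta(lev(1.57,gap=0),17,1.57);delta(lev(1.57,gap=0),17,1.57)"
```

```text
t 6.42 d [ 0.6 -2.8  0.6] turn 0.7706325184189933 tcp [450.8 189.2  25.6] tilt [ 0.0003 -0.0015] F [-1.9 -0.3  0.4] j [-0.88  0.56  0.51  2.14 -0.51  0.56 -0.16]
t 6.42 d [ 0.6 -2.8  0.6] turn 0.7706325184189933 tcp [450.8 189.2  25.6] tilt [ 0.0003 -0.0015] F [-1.9 -0.3  0.4] j [-0.88  0.56  0.51  2.14 -0.51  0.56 -0.16]
t 6.42 d [ 0.6 -2.8  0.6] turn 0.7706325184189933 tcp [450.8 189.2  25.6] tilt [ 0.0003 -0.0015] F [-1.9 -0.3  0.4] j [-0.88  0.56  0.51  2.14 -0.51  0.56 -0.16]
```

No stop felt yet, so I carry on in small steps until the force rises.

Emit:
drive_tool:
  series: "0.0015 0 0 0 0 0; 0.001 0 0 0 0 0; 0 0 0 0 0 0"

```text
clock: 6.8
tool_pos: [450.9, 189.3, 25.6]
ee_rot: [[0.158, 0.987, -0.001], [0.987, -0.158, -0.004], [-0.004, -0.0, -1.0]]
ft_force: [-0.6, -1.1, 1.2]
opening: 0.006
```

Emit:
drive_tool:
  series: "0.0015 0 0 0 0 0; 0.001 0 0 0 0 0; 0 0 0 0 0 0"

```text
clock: 7.18
tool_pos: [450.8, 189.3, 25.5]
ee_rot: [[0.16, 0.987, -0.002], [0.987, -0.16, -0.007], [-0.007, -0.001, -1.0]]
ft_force: [-0.6, -2.1, 2.1]
opening: 0.003
```

Emit:
drive_tool:
  series: "0.0015 0 0 0 0 0; 0.001 0 0 0 0 0; 0 0 0 0 0 0"

```text
clock: 7.55
tool_pos: [450.9, 189.3, 25.5]
ee_rot: [[0.161, 0.987, -0.003], [0.987, -0.161, -0.01], [-0.01, -0.002, -1.0]]
ft_force: [-1.4, -2.2, 2.6]
opening: 0.003
```

It has stalled at y=189.3 with only about 2 N, which could be friction or the stop. I use slightly larger rows to tell.

Emit:
drive_tool:
  series: "0.004 0 0 0 -0.6 0; 0.004 0 0 0 0 0; 0.004 0 0 0 0 0"

```text
clock: 7.92
tool_pos: [450.8, 189.8, 25.4]
ee_rot: [[0.167, 0.986, -0.012], [0.985, -0.167, -0.034], [-0.035, -0.006, -0.999]]
ft_force: [-3.7, -13.9, 13.2]
opening: 0.006
```

Emit:
drive_tool:
  series: "0.008 0 0 0 0 0; 0.008 0 0 0 0 0; 0.008 0 0 0 0 0"

```text
clock: 8.3
tool_pos: [450.6, 190.1, 25.3]
ee_rot: [[0.179, 0.983, -0.027], [0.982, -0.18, -0.06], [-0.064, -0.016, -0.998]]
ft_force: [-7.3, -21.3, 21.3]
opening: 0.008
```

```bash
python3 -c "
from h import *
delta(lev(1.57,gap=0),17,1.57)
t=grab('top');cv2.imwrite('pics/top5.png',cv2.resize(t['frame'][200:310,255:415],None,fx=4,fy=4,interpolation=cv2.INTER_CUBIC)[:,:,::-1])"
```

```text
t 8.3 d [-0.3 -2.5  0.3] turn -0.5185619323026643 tcp [450.6 190.1  25.3] tilt [-0.0271 -0.0597] F [ -7.3 -21.3  21.3] j [-0.94  0.59  0.56  2.11 -0.46  0.62 -0.24]
```

The force climbs to 21 N with no motion and the pose equals the predicted closed position, so the lever is on its stop. I back off, level the tool, rise and check the plate.

Emit:
drive_tool:
  series: "-0.008 0 0 0 0 0; -0.01 0 0 -0.9 3.7 0; -0.015 0 0 0 0 0; -0.01 0 0 0 0 0; 0 0 -0.03 0 0 0; 0 0 -0.04 0 0 0; 0 0 -0.04 0 0 0; 0 0 0 0 0 0"

```text
clock: 9.35
tool_pos: [445.2, 150.5, 139.4]
ee_rot: [[0.175, 0.985, 0.003], [0.985, -0.175, 0.001], [0.002, 0.003, -1.0]]
ft_force: [0.8, 0.0, -0.8]
opening: 0.003
```

Run:
```python
from h import *
delta([-29.4,46.2],24+15)
t=grab('top');s=grab('scene')
a=cv2.resize(t['frame'][205:285,270:390],None,fx=5,fy=5,interpolation=cv2.INTER_CUBIC)
b=cv2.resize(s['frame'][235:300,285:375],None,fx=5,fy=5,interpolation=cv2.INTER_CUBIC)
o=np.zeros((600,600,3),np.uint8);o=np.zeros((725,600,3),np.uint8);o[:400,:600]=a;o[400:725,:450]=b
cv2.imwrite('pics/chk6.png',cv2.resize(o[:,:,::-1],None,fx=.82,fy=.82))
```

```text
t 9.35 d [180.3  20.7  92.8] turn None tcp [445.2 150.5 139.4] tilt [0.0031 0.0014] F [ 0.8  0.  -0.8] j [-0.99  0.32  0.7   2.14 -0.3   0.77 -0.27]
```

View pics/chk6.png

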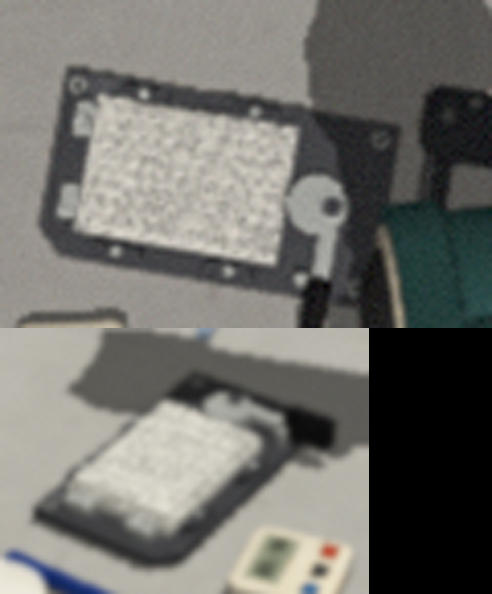

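The check picture shows the lever pointing along the nest's -x (arm at (325,260)), with the plate edge (75-100, 95-233) now against both stops. From here I can measure the wells off the plate corners in both views.

Run:
```python
from h import *
t=grab('top');s=grab('scene')
ct=lambda x,y:((x+.5)/4.1-.5+270,(y+.5)/4.1-.5+205)
c2=lambda x,y:((x+.5)/4.1-.5+285,(y-328+.5)/4.1-.5+235)
N=[(37,54),(37,-54),(-37,-54),(-37,54)]
for nm,f,c,P in(('top',t,ct,[(99,95),(300,127),(277,266),(75,233)]),('scene',s,c2,[(68,478),(165,400),(262,436),(165,523)])):
    W=[ray(f,*c(*p),24)[:2] for p in P];th,R,tt,res=fit2d(N,W)
    print(nm,round(th,3),tt.round(1),res.round(1).tolist(),'A1',n2w([-29.4,46.2],th,tt).round(1),'H12',n2w([29.4,-46.2],th,tt).round(1))
    # blob: bright mask
    g=f['frame'].astype(int)
print('now',n2w([-29.4,46.2]),n2w([29.4,-46.2]))
# tip seen in scene? bright mask of plate for centroid
for nm,f,box in(('top',t,(288,222,345,272)),('scene',s,(300,250,352,288))):
    g=f['frame'];x0,y0,x1,y1=box
    m=np.zeros(g.shape[:2],np.uint8);m[y0:y1,x0:x1]=(g.min(2)>130)[y0:y1,x0:x1]
    m=cv2.morphologyEx(m,cv2.MORPH_CLOSE,np.ones((3,3)));m=cv2.morphologyEx(m,cv2.MORPH_OPEN,np.ones((5,5)))
    c=max(cv2.findContours(m,cv2.RETR_EXTERNAL,cv2.CHAIN_APPROX_NONE)[0],key=cv2.contourArea)
    M=cv2.moments(c);u,v=M['m10']/M['m00'],M['m01']/M['m00'];print(nm,M['m00'],u,v,ray(f,u,v,24 if nm=='top' else 22))
```

```text
top -0.172 [520.  273.4] [[-0.3, -0.4], [0.1, 0.2], [0.2, 0.5], [-0.0, -0.2]] A1 [499. 324.] H12 [541.1 222.9]
scene -0.199 [519.4 273. ] [[-1.0, -2.4], [-0.6, 2.4], [1.2, -0.2], [0.4, 0.2]] A1 [499.7 324.1] H12 [539.  221.9]
now [497.44109059 324.55019618] [539.55890941 223.44980382]
top 1675.0 315.12636815920393 248.353631840796 [520.39987774 273.95844063  24.        ]
scene 1035.5 321.4997585707388 266.35280862707225 [528.46690723 274.28941988  22.        ]
```

```bash
sed -i 's/^TH=.*/TH=-0.174; T=np.array([519.7,273.3])/' h.py; python3 -c "
from h import *
delta([-29.4,46.2],24+15)"
```

```text
t 9.55 d [182.1  24.9  88.4] turn None tcp [442.5 149.2 136. ] tilt [-0.0033 -0.0027] F [-0.   0.1 -0.5] j [-0.98  0.33  0.69  2.15 -0.3   0.77 -0.27]
```

Emit:
drive_tool:
  series: "0.03 0.004 0 0 0 0; 0.03 0.004 0 0 0 0; 0.03 0.004 0 0 0 0; 0.03 0.004 0 0 0 0; 0.03 0.004 0 0 0 0; 0.03 0.004 0 0 0 0; 0 0 0 0 0 0; 0 0 0 0 0 0"

```text
clock: 10.55
tool_pos: [494.3, 321.9, 121.6]
ee_rot: [[0.179, 0.984, -0.02], [0.984, -0.179, -0.018], [-0.022, -0.016, -1.0]]
ft_force: [-0.7, 0.3, 0.2]
opening: 0.006
```

```bash
python3 -c "
from h import *
delta([-29.4,46.2],24+15)"
```

```text
t 10.55 d [ 4.4  5.2 74.5] turn None tcp [494.3 321.9 121.6] tilt [-0.0198 -0.0185] F [-0.7  0.3  0.2] j [-1.09  0.56  0.61  1.85 -0.4   0.89 -0.47]
```

Emit:
drive_tool:
  series: "0.002 0.003 0 -0.9 1.2 0; 0 0 0.02 0 0 0; 0 0 0.02 0 0 0; 0 0 0.015 0 0 0; 0 0 0 0 0 0; 0 0 0 0 0 0"

```text
clock: 11.3
tool_pos: [496.7, 319.7, 61.1]
ee_rot: [[0.183, 0.983, -0.002], [0.983, -0.183, -0.002], [-0.002, -0.002, -1.0]]
ft_force: [1.0, -0.2, -0.0]
opening: 0.008
```

```bash
python3 -c "
from h import *
delta([-29.4,46.2],24+15)"
```

```text
t 11.3 d [ 4.5  1.3 14. ] turn None tcp [496.7 319.7  61.1] tilt [-0.0024 -0.0021] F [ 1.  -0.2 -0. ] j [-1.05  0.63  0.56  1.89 -0.47  0.76 -0.41]
```

Emit:
drive_tool:
  series: "0.0045 0.0015 0.005 0 0 0; 0 0 0.005 0 0 0; 0 0 0 0 0 0"

```text
clock: 11.68
tool_pos: [499.7, 325.0, 51.4]
ee_rot: [[0.183, 0.983, -0.001], [0.983, -0.183, -0.001], [-0.001, -0.001, -1.0]]
ft_force: [0.1, -0.5, -0.9]
opening: -0.001
```

Run:
```python
from h import *
delta([-29.4,46.2],24+15)
s=grab('scene');p=np.array(arm.get_obs()['tool_pos']);R=np.array(arm.get_obs()['ee_rot'])
tip=p+R[:,2]*8
k=8;x0,y0=300,245
im=cv2.resize(s['frame'][y0:y0+65,x0:x0+80],None,fx=k,fy=k,interpolation=cv2.INTER_CUBIC)[:,:,::-1].copy()
def put(P,col):
    u,v=proj(s,P);c=(int((u-x0+.5)*k),int((v-y0+.5)*k));cv2.circle(im,c,3,col,-1);print(c)
put(tip,(0,0,255));put([tip[0],tip[1],24],(255,0,0));put(np.r_[n2w([-29.4,46.2]),24],(0,200,0))
for q in[(-37,54),(37,54),(-37,-54)]:put(np.r_[n2w(q),24],(255,0,255))
cv2.imwrite('pics/a1.png',im)
```

```text
t 11.68 d [-1.2 -0.8  4.4] turn None tcp [499.7 325.   51.4] tilt [-0.0008 -0.0006] F [ 0.1 -0.5 -0.9] j [-1.04  0.65  0.54  1.88 -0.48  0.75 -0.41]
(196, 229)
(196, 281)
(201, 280)
(208, 301)
(7, 220)
(392, 130)
```

View pics/a1.png

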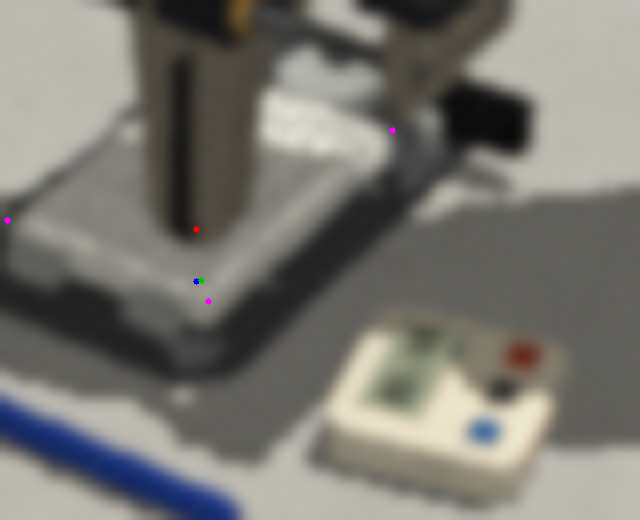

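The A1 picture shows the fingertip slot and bottom at about (185,240), where the arm pose predicts (196,229) for the bottom centre. The tip's plumb point (196,281) and A1 (201,280) nearly coincide, inside the plate corner at (205,300). I make a small correction and hold.

Emit:
drive_tool:
  series: "-0.001 -0.001 0.004 0 0 0; 0 0 0 0 0 0; 0 0 0 0 0 0"

```text
clock: 12.1
tool_pos: [498.8, 324.2, 47.7]
ee_rot: [[0.183, 0.983, -0.0], [0.983, -0.183, 0.0], [0.0, -0.0, -1.0]]
ft_force: [1.2, 0.6, -0.6]
opening: 0.006
```

```bash
python3 -c "
from h import *
delta([-29.4,46.2],24+15)"
```

```text
t 12.1 d [-0.3  0.   0.7] turn None tcp [498.8 324.2  47.7] tilt [-0.0001  0.    ] F [ 1.2  0.6 -0.6] j [-1.04  0.66  0.54  1.88 -0.49  0.74 -0.4 ]
```

Emit:
drive_tool:
  series: "0 0 0 0 0 0; 0 0 0 0 0 0; 0 0 0 0 0 0; 0 0 0 0 0 0; 0 0 0 0 0 0; 0 0 0 0 0 0; 0 0 0 0 0 0; 0 0 0 0 0 0; 0 0 0 0 0 0; 0 0 0 0 0 0; 0 0 0 0 0 0; 0 0 0 0 0 0"

```text
clock: 13.6
tool_pos: [498.9, 324.3, 47.9]
ee_rot: [[0.183, 0.983, 0.0], [0.983, -0.183, 0.0], [0.0, 0.0, -1.0]]
ft_force: [-0.2, 0.1, -0.8]
opening: 0.006
```

Emit:
drive_tool:
  series: "0 0 0 0 0 0; 0 0 0 0 0 0; 0 0 0 0 0 0; 0 0 0 0 0 0; 0 0 0 0 0 0; 0 0 0 0 0 0; 0 0 0 0 0 0; 0 0 0 0 0 0; 0 0 0 0 0 0; 0 0 0 0 0 0; 0 0 0 0 0 0; 0 0 0 0 0 0"

```text
clock: 15.1
tool_pos: [498.9, 324.3, 47.9]
ee_rot: [[0.183, 0.983, 0.0], [0.983, -0.183, 0.0], [0.0, 0.0, -1.0]]
ft_force: [-0.1, -0.5, -0.1]
opening: 0.006
```

```bash
python3 -c "
from h import *
delta([-29.4,46.2],24+15);delta([29.4,-46.2],24+40)"
```

```text
t 15.1 d [-0.5 -0.1  0.9] turn None tcp [498.9 324.3  47.9] tilt [0.0002 0.0003] F [-0.1 -0.5 -0.1] j [-1.04  0.66  0.54  1.88 -0.49  0.74 -0.4 ]
t 15.1 d [-92.3  59.6 -24.1] turn None tcp [498.9 324.3  47.9] tilt [0.0002 0.0003] F [-0.1 -0.5 -0.1] j [-1.04  0.66  0.54  1.88 -0.49  0.74 -0.4 ]
```

It held steady for 3 s. Now I rise and travel to H12.

Emit:
drive_tool:
  series: "0 0 -0.02 0 0 0; 0 0 -0.02 0 0 0; -0.018 0.012 0 0 0 0; -0.018 0.012 0 0 0 0; -0.018 0.012 0 0 0 0; -0.018 0.012 0 0 0 0; -0.018 0.012 0 0 0 0; 0 0 0 0 0 0; 0 0 0 0 0 0"

```text
clock: 16.23
tool_pos: [545.7, 213.9, 93.7]
ee_rot: [[0.188, 0.982, 0.004], [0.982, -0.188, 0.001], [0.002, 0.004, -1.0]]
ft_force: [-0.4, -0.0, -0.7]
opening: 0.004
```

```bash
python3 -c "
from h import *
delta([29.4,-46.2],24+15)"
```

```text
t 16.23 d [ 7.6 -6.8 46.7] turn None tcp [545.7 213.9  93.7] tilt [0.0045 0.0007] F [-0.4 -0.  -0.7] j [-0.88  0.58  0.59  1.89 -0.44  0.8  -0.24]
```

Emit:
drive_tool:
  series: "0.007 -0.006 0 0.2 0 0; 0 0 0.015 0 0 0; 0 0 0.015 0 0 0; 0 0 0 0 0 0; 0 0 0 0 0 0"

```text
clock: 16.85
tool_pos: [538.8, 225.2, 60.3]
ee_rot: [[0.184, 0.983, -0.002], [0.983, -0.184, 0.001], [0.001, -0.002, -1.0]]
ft_force: [0.4, -0.5, -0.5]
opening: 0.008
```

```bash
python3 -c "
from h import *
delta([29.4,-46.2],24+15)"
```

```text
t 16.85 d [-2.1  2.3 13.3] turn None tcp [538.8 225.2  60.3] tilt [-0.0016  0.0011] F [ 0.4 -0.5 -0.5] j [-0.87  0.62  0.56  1.91 -0.47  0.75 -0.23]
```

Emit:
drive_tool:
  series: "-0.002 0.002 0.006 0 0 0; 0 0 0.005 0 0 0; 0 0 0 0 0 0; 0 0 0 0 0 0"

```text
clock: 17.35
tool_pos: [541.1, 222.4, 49.0]
ee_rot: [[0.184, 0.983, -0.001], [0.983, -0.184, 0.001], [0.001, -0.001, -1.0]]
ft_force: [-0.1, -0.1, 0.6]
opening: 0.005
```

```bash
python3 -c "
from h import *
delta([29.4,-46.2],24+15)"
```

```text
t 17.35 d [ 0.2 -0.5  2. ] turn None tcp [541.1 222.4  49. ] tilt [-0.0006  0.0015] F [-0.1 -0.1  0.6] j [-0.86  0.64  0.54  1.91 -0.49  0.73 -0.21]
```

Emit:
drive_tool:
  series: "0 -0.0005 0.0015 0 0 0; 0 0 0 0 0 0; 0 0 0 0 0 0; 0 0 0 0 0 0; 0 0 0 0 0 0; 0 0 0 0 0 0; 0 0 0 0 0 0; 0 0 0 0 0 0; 0 0 0 0 0 0; 0 0 0 0 0 0; 0 0 0 0 0 0; 0 0 0 0 0 0"

```text
clock: 18.85
tool_pos: [540.8, 222.8, 47.9]
ee_rot: [[0.184, 0.983, -0.0], [0.983, -0.184, 0.002], [0.002, -0.0, -1.0]]
ft_force: [0.4, -0.3, 0.4]
opening: 0.002
```

Emit:
drive_tool:
  series: "0 0 0 0 0 0; 0 0 0 0 0 0; 0 0 0 0 0 0; 0 0 0 0 0 0; 0 0 0 0 0 0; 0 0 0 0 0 0; 0 0 0 0 0 0; 0 0 0 0 0 0; 0 0 0 0 0 0; 0 0 0 0 0 0; 0 0 0 0 0 0; 0 0 0 0 0 0"

```text
clock: 20.35
tool_pos: [540.8, 222.8, 47.9]
ee_rot: [[0.184, 0.983, 0.0], [0.983, -0.184, 0.002], [0.002, -0.0, -1.0]]
ft_force: [-0.5, 0.1, 0.1]
opening: 0.004
```

Run:
```python
from h import *
delta([29.4,-46.2],24+15)
s=grab('scene');o=arm.get_obs();p=np.array(o['tool_pos']);R=np.array(o['ee_rot'])
tip=p+R[:,2]*8
k=8;x0,y0=290,230
im=cv2.resize(s['frame'][y0:y0+70,x0:x0+90],None,fx=k,fy=k,interpolation=cv2.INTER_CUBIC)[:,:,::-1].copy()
for P,col in((tip,(0,0,255)),(np.r_[tip[:2],24],(255,0,0)),(np.r_[n2w([29.4,-46.2]),24],(0,200,0)),(np.r_[n2w([37,-54]),24],(255,0,255)),(np.r_[n2w([37,54]),24],(255,0,255)),(np.r_[n2w([-37,54]),24],(255,0,255))):
    u,v=proj(s,P);c=(int((u-x0+.5)*k),int((v-y0+.5)*k));cv2.circle(im,c,3,col,-1);print(c)
cv2.imwrite('pics/h12.png',im)
```

```text
t 20.35 d [-0.1 -0.1  0.9] turn None tcp [540.8 222.8  47.9] tilt [0.0001 0.002 ] F [-0.5  0.1  0.1] j [-0.86  0.64  0.54  1.91 -0.49  0.72 -0.21]
(284, 155)
(283, 196)
(284, 195)
(277, 177)
(87, 340)
(288, 421)
```

View pics/h12.png

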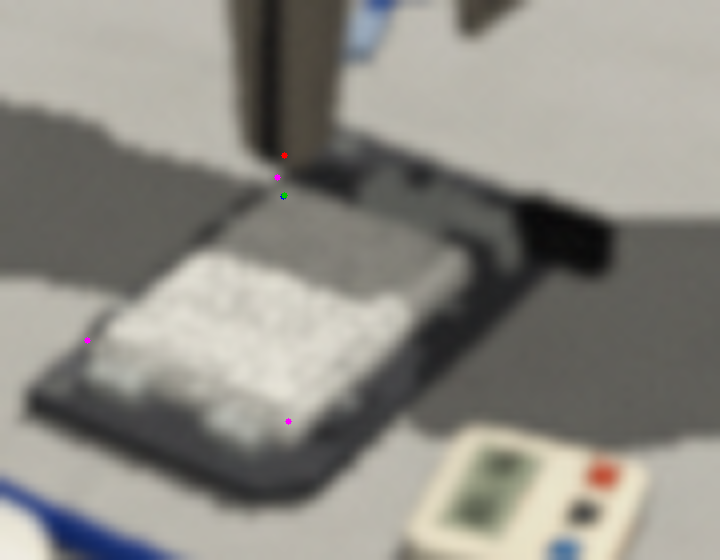

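The final picture shows the tip at about (284,155), directly over H12: its plumb point (283,196) matches the well (284,195), just inside the plate's back corner at about (280,180). The lever is still closed, the plate is against its stops, and nothing is touching. I'm handing in.

```bash
python3 -c "
from h import *
print(arm.job_done());delta([29.4,-46.2],39)"
```

```text
the job is handed in; nothing more can be done
None
the job is handed in; nothing more can be done
```

I closed the cam lever, pointed at A1 and then at H12, and handed the job in with the fingertips still over H12. No verdict was reported.

- **Lever:** I pushed it with the shut fingertips until it stopped moving. The force rose to about 21 N per axis (roughly 31 N in all) without further motion, at the predicted closed position. The check picture then showed the plate against both end stops.
- **A1:** I held about 16 mm above the well for 3 s, within about 0.5 mm of my estimate of its position.
- **H12:** I finished about 16 mm above the well, within about 0.2 mm of the estimate. Contact force was at noise level, and the clock read about 20 s.

**Disagreements:**
- At first the two cameras placed the nest about 4 mm apart, so I averaged them. After closing, the plate corners agreed to about 1 mm at A1 and 2 mm at H12.
- A scene-view blob measurement came out about 8 mm off in x, and I discarded it in favour of the corner fits.
- In the top view, the plate after closing measured about 1.5 mm short of the first nest fit. That is within the calibration error of about 2 mm.
- In the last picture, one plate corner looked 1 to 2 px off its prediction. I put that down to blur and did not check it further.

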